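Slide a chamber slide along the stage rail into its corner pocket

TASK

Load the blue-lidded chamber slide into the holder on the microscope stage: with a fingertip push it gently flat against the long rail, then, keeping it along the rail, drag it into the corner pocket until it rests against both the rail and the end stop. Do not grip it, press hard on it or lift it: it slides flat on the stage all the way. Leave the spare slide, the dish, the oil bottle and the objective can where they are.

Things in the scene. Friction and masses are not known exactly. Their poses are not given: they have to be found in the camera images.
- pocket_corner (a point): Inner corner of the slide holder: the point on the stage surface where the rail's face meets the end stop's face. +y runs along the rail away from the stop, +x points through the rail (away from the robot at small yaw), z up; the free stage is at negative x. The aluminium rail (6 mm high, 8 thick) has its face at x=0, y -10 to 225 mm; the stop (6 mm high, 10 thick) has its face at y=0
- jaw_end (a point): Front jaw of the pocket, 6 mm high: this point is on the stage at the end of its straight inner face, 28 mm from the rail's face and 22 mm from the stop's face (axes as pocket_corner). From here to the stop it is straight, 8 mm thick; away from the stop it flares off the rail for 13 mm more. The pocket, 28 mm wide, is open only lengthwise along the rail
- stage_center (a point): Centre of the black stage top of a white inverted microscope, axes as pocket_corner, which lies at x=75, y=-100 mm from here: level, smooth, rigid, fixed, 250 mm in x by 320 mm in y, 170 mm above the bench; flush glass window under the pocket. Rear housing (24 mm above the stage) and tilted-back lamp column stand beyond its +y edge; only the holder, slides and dish rise above it
- slide_center (a point): Centre (half-way up) of the slide to load: flat box, blue lid over eight wells, thin glass bottom, 76 mm long (its x axis), 26 wide (y), 11 high, about 30 g, its centre 45 to 70 mm off the rail, within 20 degrees of parallel. Slides easily on stage and rail (friction 0.25); a fingertip holds it better (0.6 or more); 8 N is ample. Home: centre 13 mm from the rail's face, 38 mm from the stop's face
- spare_center (a point): Centre of a spare chamber slide with a white lid, same size (76 x 26 x 11 mm, long axis x), lying near the stage edge farthest from the rail: leave alone
- dish_center (a point): Centre of a round lidded culture dish, diameter 39 mm, 13.5 mm high, lying near the same stage edge: leave alone
- oil_center (a point): Centre of a small amber immersion-oil bottle, diameter 28 mm, 62 mm high, standing on the bench in front of the microscope's narrow end: leave alone
- can_center (a point): Centre of a round black-and-clear objective can, diameter 42 mm, 70 mm high, standing on the bench beside the oil bottle: leave alone

How it is judged:
By the outcome, as a careful person would: the job done as asked, in the order asked, and still so for the second after the job is handed in, with the robot touching nothing.
It also fails if it takes over 51 s, if anything falls off the work surface, if the arm or the gripper's body presses on something with over 40 N, if the wrist force passes 120 N, or if a joint passes its speed limit or range.

ROBOT

A 7-joint arm with a two-finger parallel gripper is mounted at the origin on the work surface. World frame = base frame: x ahead of the robot, y to its left, z up, the work surface at z = 0. Lengths are in m, angles in rad, forces in N, time in s.
With the tool pointing down it reaches from about 0.35 to 0.775 m from the base axis. Payload 3.1 kg.
Tool frame: the origin (TCP) lies at the very end of the fingers, on their centre line; the grasp point (between the pads) lies 19 mm behind it; z points along the fingers, y is the direction in which the jaws open and shut (so a half turn about z gives the same grasp; the last joint's range is limited). The gripper opens to 85 mm and grips with 20 to 120 N. Pads are 22 mm wide; open, the fingers measure 114 mm over their backs; the gripper's body (76 mm by 85 mm) begins 54 mm behind the grasp point. The pads swing forward as they close: fully open they stand 13 mm farther back than shut.
Start: joints at [1.148, 0.311, 0.014, 1.512, -0.004, 1.319, -0.027], TCP at [0.204, -0.511, 0.198] pointing down, gripper open.
Joint ranges: [-2.7, 2.7], [-0.3, 1.91], [-1.27, 1.3], [0.12, 2.57], [-1.44, 4.58], [0.2, 2.03], [-3.05, 3.05]. Speed limits (rad/s): [2.79, 2.79, 3.14, 3.14, 3.14, 3.14, 3.14].

INTERFACE

Orientations are given as a unit quaternion [w, x, y, z].
In Python, from plant import sense, grab_frame, close_job, boxes_of, silhouettes, spot_point gives the robot as it stands.
- The arm moves only by the tool apply_moves, never from a script. Its argument "series" is a list of rows, each a list of 2 entries, a list of its own where there are three numbers: the shift along the tool's x, y, z in cm, then the turn about the tool's z in rad. A call has 1 to 10 rows; each row shifts and turns the commanded pose from where the row before left it, along the tool's axes as they then stand; what a row does not reach is not made up. A row lasts 1/10 s, in which the tool goes at most 50 mm and 8.59 degrees, less where a joint would pass 70% of its speed; a pose out of reach is approached as far as the arm can. A call is refused whole if a number of a shift passes 5 or a number of a turn 0.15, either way. A call with a gripper value outside its range is refused whole. "jaw" is the closure, from 0 (fully open) to 1 (shut), set as the call begins (left out, the last holds). The fingers move at their own pace and stop on an object; the grip force is fixed at half the most. Time passes only in rows, so rows that do not move let the fingers close. It gives the time, the measured TCP pose, the force and the opening at its end, in the units of the state.
- sense(): the state, without advancing time (a new reading comes with each control period).
- grab_frame(name): name is "side" or "top" or "wrist"; returns a dict with "image" (384x512x3 uint8, red, green, blue), "z_map" (384x512 float32, m along the optical axis (not along the pixel's ray), 0 where there is no reading), "intrinsics" (3x3 intrinsics, pixels), "world_from_camera" (4x4, takes a point from camera to world coordinates); the wrist camera has in their place "T_tool_cam" (4x4, takes a point from camera to tool coordinates, whose origin is the TCP and whose axes are the flange's). Camera axes: x right, y down, z forward; pixel columns grow to the right and rows downward; lengths in m; the calibration is good to about 2 mm. A picture is of the moment at which its call begins: read the wrist's pose just before it.
- close_job(): hands the job in, once; it reports no verdict.
Trained networks look in a picture, given as the dict that the camera call returned (one of the last four; its "shot" number tells which), for a name from the list of things; names that differ only in an ending like _2 or _b are one class to them, and where a whole thing is asked for, a point or a joint stands for the part that bears it (a point fixed in the world has none). Each returns a list of dicts, best first, with "conf" (0 to 1); they miss things now and then, are a little off and sometimes report something else, mostly with a low value. They report only what shows in the picture. A call takes as long as a camera call.
- boxes_of(thing, picture): "bbox" ([left, top, width, height] in pixels, round what is visible of it).
- silhouettes(thing, picture): "region" (384x512 bool, what is visible of it) and "bbox" ([left, top, width, height] in pixels, round what is visible of it).
- spot_point(thing, picture): "position" ([column, row] in pixels: a listed point, or the origin of a listed thing).
The state is a dict: "t": time; "joint_positions": joint angles; "qd": joint speeds; "joint_efforts": joint torques, N m; "tcp_pos": TCP position; "tcp_rot": TCP orientation; "force": force on the tool from outside, world axes, zero at the start; "torque": the same for the moment, N m; "opening": finger opening in m.
Only numpy, scipy, OpenCV 4.12 (cv2) and the standard library are available. Lean on these libraries where they do the work, as an engineer would, in place of code of your own. Each camera call takes 0.05 s, during which the arm holds its last target.

## Working session

There is one attempt and no reset: what is moved stays moved. The work goes in short steps, Python scripts to look and compute and a tool call to move; the robot and the scene stay as the last step left them, time stands still between calls to the robot, and variables do not carry over. Pictures are saved under pics/ and viewed, and the job is handed in when it is done.

Besides the shell and the picture viewer there is one more tool, called after "Call:" as name(argument=value, ...), one argument or row to a line, values as JSON. apply_moves: Moves the arm, as the interface text tells. Its arguments: {"type":"object","properties":{"series":{"type":"array","items":{"type":"array"}},"jaw":{"type":"number"}},"required":["series"]}

```bash
mkdir -p pics; ls; cat > h.py <<'E'
import numpy as np,cv2
from plant import sense,grab_frame,close_job,boxes_of,silhouettes,spot_point
def R(q):
    from scipy.spatial.transform import Rotation as r
    return r.from_quat([q[1],q[2],q[3],q[0]]).as_matrix()
def shot(n,f):
    s=sense();p=grab_frame(n)
    cv2.imwrite(f'pics/{f}.png',cv2.cvtColor(p['image'],cv2.COLOR_RGB2BGR))
    if 'world_from_camera' in p: T=p['world_from_camera']
    else:
        W=np.eye(4);W[:3,:3]=R(s['tcp_rot']);W[:3,3]=s['tcp_pos'];T=W@p['T_tool_cam']
    p['T']=np.array(T);return p
def onplane(p,uv,z):
    K=np.array(p['intrinsics']);d=p['T'][:3,:3]@np.linalg.solve(K,[uv[0],uv[1],1.]);o=p['T'][:3,3]
    return o+d*(z-o[2])/d[2]
def pcl(p):
    K=np.array(p['intrinsics']);z=p['z_map'];v,u=np.mgrid[:384,:512]
    c=np.stack([(u-K[0,2])/K[0,0]*z,(v-K[1,2])/K[1,1]*z,z],-1)
    return c@p['T'][:3,:3].T+p['T'][:3,3]
E
python3 - <<'E'
from h import *
s=sense();print({k:np.round(v,4) for k,v in s.items()})
for n in ['top','side','wrist']:
    p=shot(n,n+'0')
    print(n,np.round(p['T'],3).tolist(),np.round(p['intrinsics'],1).tolist())
    if n=='wrist':print(np.round(p['T_tool_cam'],3))
    for t in ['pocket_corner','jaw_end','stage_center','slide_center','spare_center','dish_center']:
        for d in spot_point(t,p)[:2]:
            u=d['position'];print(t,round(d['conf'],2),np.round(u,1),np.round(onplane(p,u,.17),4))
E
```

```text
pics
{'t': np.float64(0.0), 'joint_positions': array([ 1.1483,  0.3117,  0.014 ,  1.5131, -0.0044,  1.3192, -0.0272]), 'qd': array([ 0.0013, -0.0003, -0.0002, -0.0001,  0.0009, -0.    ,  0.0001]), 'joint_efforts': array([-0.00000e+00, -3.79916e+01,  1.46000e-01, -2.30586e+01,
        1.23000e-02,  1.36000e-02, -0.00000e+00]), 'tcp_pos': array([ 0.2041, -0.5098,  0.1972]), 'tcp_rot': array([-1.200e-03,  9.819e-01,  1.893e-01, -3.000e-04]), 'force': array([-0.8266, -0.0264,  0.1048]), 'torque': array([-0.0318,  0.0628, -0.0822]), 'opening': np.float64(0.0856)}
top [[0.014, -0.995, 0.096, 0.491], [-1.0, -0.012, 0.016, -0.1], [-0.014, -0.096, -0.995, 1.032], [0.0, 0.0, 0.0, 1.0]] [[451.5, 0.0, 249.2], [0.0, 451.5, 195.6], [0.0, 0.0, 1.0]]
pocket_corner 0.69 [224.8 200.1] [ 0.5655 -0.0395  0.17  ]
jaw_end 0.76 [210.1 213.1] [ 0.5401 -0.0118  0.17  ]
stage_center 0.76 [164.9 229.3] [0.5081 0.074  0.17  ]
slide_center 0.78 [144.6 210.5] [0.5435 0.1142 0.17  ]
slide_center 0.62 [298.5 279.7] [ 0.4169 -0.1811  0.17  ]
spare_center 0.57 [202.3 284.6] [ 0.4051 -0.      0.17  ]
dish_center 0.84 
[... 160 characters left out ...]
 [[448.8, 0.0, 256.8], [0.0, 448.8, 197.9], [0.0, 0.0, 1.0]]
pocket_corner 0.74 [249.  174.1] [ 0.5659 -0.0346  0.17  ]
jaw_end 0.59 [234.9 171.5] [ 0.5433 -0.0189  0.17  ]
stage_center 0.92 [202.8 144.8] [0.507  0.0731 0.17  ]
slide_center 0.59 [213.7 126.5] [0.5434 0.1184 0.17  ]
spare_center 0.82 [158.4 180.8] [0.403  0.0084 0.17  ]
dish_center 0.6 [151.2 113.2] [0.4311 0.2066 0.17  ]
wrist [[0.371, -0.878, -0.303, 0.282], [-0.928, -0.351, -0.121, -0.481], [-0.0, 0.326, -0.945, 0.374], [0.0, 0.0, 0.0, 1.0]] [[284.1, 0.0, 254.6], [0.0, 284.1, 193.7], [0.0, 0.0, 1.0]]
[[-0.    -0.945 -0.326  0.083]
 [ 1.    -0.    -0.001  0.001]
 [ 0.    -0.326  0.945 -0.176]
 [ 0.     0.     0.     1.   ]]
```

View pics/top0.png

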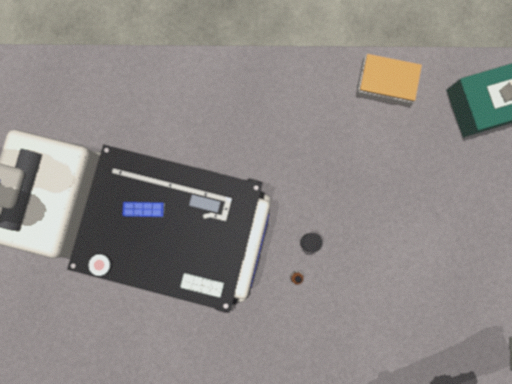

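View pics/side0.png

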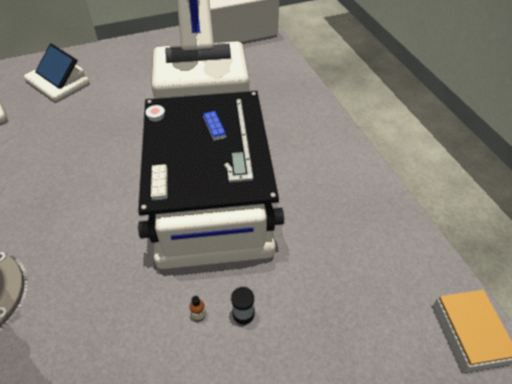

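Call:
apply_moves(
  series=[
    [[0,0,-4],0],
    [[0,0,-4],0],
    [[3,-2.4,-2],0],
    [[3,-2.4,0],0],
    [[3,-2.4,0],0],
    [[3,-2.4,0],0],
    [[3,-2.4,0],0],
    [[3,-2.4,0],0],
    [[3,-2.4,0],0],
    [[3,-2.4,0],0],
  ],
  jaw=1,
)

```text
t: 2.05
tcp_pos: [0.3564, -0.2417, 0.2986]
tcp_rot: [0.0, 0.982, 0.189, 0.0]
force: [0.1, -0.4, 0.4]
opening: -0.0
```

Call:
apply_moves(
  series=[
    [[3,-2.4,0],0],
    [[3,-2.4,0],0],
    [[3,-2.4,0],0],
    [[3,-2.4,0],0],
    [[3,-2.4,0],0],
    [[3,-2.4,0],0],
    [[3,-2.4,0],0],
    [[3,-2.4,0],0],
    [[0,0,0],0],
  ],
)

```text
t: 2.95
tcp_pos: [0.5082, 0.0314, 0.298]
tcp_rot: [-0.003, 0.981, 0.195, 0.001]
force: [-0.5, 0.2, -0.4]
opening: 0.0001
```

Call:
apply_moves(
  series=[
    [[0,0,0],-0.14],
    [[0,0,0],-0.14],
    [[0,0,0],-0.14],
    [[0,0,0],-0.14],
    [[0,0,0],-0.14],
    [[0,0,0],-0.14],
    [[0,0,0],-0.12],
    [[0,0,0],0],
  ],
)

```text
t: 3.75
tcp_pos: [0.5071, 0.0236, 0.2983]
tcp_rot: [0.0, 0.784, 0.621, -0.0]
force: [-0.7, -0.4, -0.1]
opening: 0.0
```

```bash
cat > look.py <<'E'
from h import *
import sys
s=sense();print(s['t'],np.round(s['tcp_pos'],4),np.round(s['force'],2),s['opening'])
print(np.round(R(s['tcp_rot']),4).tolist())
p=shot('wrist',sys.argv[1])
for t in ['pocket_corner','jaw_end','stage_center','slide_center','spare_center','dish_center']:
    for d in spot_point(t,p)[:2]:
        u=d['position'];print(t,round(d['conf'],2),np.round(u,1),np.round(onplane(p,u,.1755 if 'slide' in t or 'spare' in t else .17),4))
E
python3 look.py w1
```

```text
3.75 [0.5071 0.0236 0.2983] [-0.71 -0.36 -0.11] 4.172264229356434e-05
[[0.229, 0.9734, -0.0001], [0.9734, -0.229, -0.0004], [-0.0004, -0.0, -1.0]]
pocket_corner 0.91 [312.5 219.7] [ 0.5606 -0.0445  0.17  ]
jaw_end 0.87 [287.7 201.1] [ 0.5368 -0.0151  0.17  ]
stage_center 0.56 [250.9 133.7] [0.5136 0.0683 0.17  ]
slide_center 0.76 [272.7  82.5] [0.5462 0.1122 0.1755]
spare_center 0.61 [170.6 219.3] [ 0.4016 -0.004   0.1755]
dish_center 0.95 [141.6  20.9] [0.4383 0.193  0.17  ]
```

View pics/w1.png

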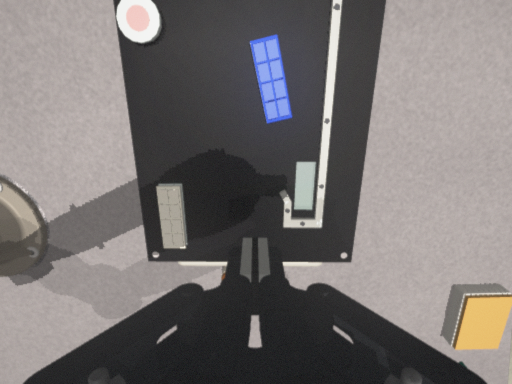

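The wrist view shows the blue slide at about (271,79), tilted off the rail. The rail's left edge runs from about (331,0) to (315,220), the pocket corner is near (313,219) and the jaw flare near (284,193). Next I fit the edges precisely.

```bash
cat > fit.py <<'E'
from h import *
import sys
p=shot('wrist',sys.argv[1]); im=p['image'].astype(int); P=pcl(p)
print('t',sense()['t'],'stage z',np.median(P[60:140,170:230,2]))
hi=(im.min(-1)>140)
# rail left edge: at rows, first bright col near expected
pts=[]
for v in range(10,215,5):
    c0=int(331-16*v/220)-12
    row=im[v,c0:c0+30].mean(-1); j=np.argmax(np.diff(row)>40)
    # subpixel at half level
    if np.max(np.diff(row))>40:
        pts.append((c0+j+.5,v))
W=np.array([onplane(p,a,.176)[:2] for a in pts])
vx,vy,x0,y0=cv2.fitLine(W.astype(np.float32),cv2.DIST_HUBER,0,.001,.001).ravel()
if vy<0: vx,vy=-vx,-vy
ey=np.array([vx,vy]);ex=np.array([vy,-vx])
print('rail dir',ey,'yaw',np.degrees(np.arctan2(-vx,vy)),'off',np.array([x0,y0])@ex,'res',np.std(W@ex))
m=(im[...,2]>120)&(im[...,2]-im[...,0]>60)
n,l,st,_=cv2.connectedComponentsWithStats(m.astype(np.uint8));k=1+np.argmax(st[1:,4]);m=l==k
c=cv2.findContours(m.astype(np.uint8),0,1)[0][0][:,0].astype(float)
S=np.array([onplane(p,a,.181)[:2] for a in c])
r=cv2.minAreaRect((S*1000).astype(np.float32));print('slide rect mm',r)
b=cv2.boxPoints(r)/1000
corner=np.array([float(sys.argv[2]),float(sys.argv[3])]) if len(sys.argv)>3 else None
if corner is not None:
    print('box rail frame',np.round((b-corner)@np.stack([ex,ey],1)*1000,1), 'corner.ex',corner@ex)
E
python3 fit.py w2 .5606 -.0445
```

```text
t 4.15 stage z 0.17013963241297547
rail dir [0.23690216 0.97153354] yaw -13.703774 off 0.5552274 res 0.00030481000812453645
slide rect mm ((545.1018676757812, 113.97146606445312), (76.16695404052734, 26.408655166625977), 89.6559829711914)
box rail frame [[-56.6 110.2]
 [-31.  116.3]
 [-48.6 190.4]
 [-74.2 184.3]] corner.ex 0.5551838470205664
```

Call:
apply_moves(
  series=[
    [[2,-0.5,-0.0],0.008],
    [[2,-0.5,2],0],
    [[2,-0.5,2],0],
    [[2,-0.6,2],0],
    [[1.85,-0.6,2],0],
    [[0,0,2],0],
    [[0,0,0.8],0],
    [[0,0,0],0],
    [[0,0,0],0],
  ],
)

```text
t: 5.05
tcp_pos: [0.5049, 0.1258, 0.191]
tcp_rot: [0.0, 0.786, 0.618, 0.0]
force: [-0.3, -0.4, 0.3]
opening: 0.0004
```

```bash
cat >> h.py <<'E'
C=np.array([.5606,-.0445]);EY=np.array([.2369,.9715]);EX=np.array([.9715,-.2369])
def st():
    s=sense();d=np.array(s['tcp_pos'][:2])-C;r=R(s['tcp_rot']);f=s['force']
    print('t',round(s['t'],2),'tcp rail mm',np.round([d@EX*1e3,d@EY*1e3],1),'z',round(s['tcp_pos'][2]*1e3,1),'toolx ang err deg',round(np.degrees(np.arctan2(r[0,0]*EY[1]-r[1,0]*EY[0],r[:2,0]@EY)),2),'F rail',np.round([f[:2]@EX,f[:2]@EY,f[2]],2))
E
python3 - <<'E'
from h import *
st()
p=shot('wrist','w3');P=pcl(p)
s=sense();T=R(s['tcp_rot']);L=(P-s['tcp_pos'])@T
b=L[(np.abs(L[...,1])<.03)&(np.abs(L[...,0])<.03)&(L[...,2]<.003)&(L[...,2]>-.05)]
for z in np.arange(-.05,.003,.005):
    q=b[(b[:,2]>=z)&(b[:,2]<z+.005)]
    if len(q):print(round(z,3),len(q),q.min(0).round(4),q.max(0).round(4))
E
python3 fit.py w3b .5606 -.0445
```

```text
t 5.05 tcp rail mm [-94.5 152.3] z 191.0 toolx ang err deg 0.02 F rail [-0.17 -0.44  0.25]
-0.05 271 [ 0.0048 -0.0136 -0.0499] [ 0.0105  0.0135 -0.045 ]
-0.045 210 [ 0.0049 -0.0136 -0.045 ] [ 0.0105  0.0132 -0.04  ]
-0.04 75 [ 0.005  -0.0086 -0.04  ] [ 0.0103  0.0114 -0.0363]
t 5.15 stage z 0.17013878816535583
rail dir [0.3896606 0.9209585] yaw -22.933382 off 0.44848907 res 0.0006272430641988322
slide rect mm ((545.0355224609375, 114.46512603759766), (76.34004974365234, 26.247087478637695), 89.55827331542969)
box rail frame [[ -73.8  100. ]
 [ -49.5  110.1]
 [ -78.8  180.6]
 [-103.   170.6]] corner.ex 0.5336292423009872
```

View pics/w3.png

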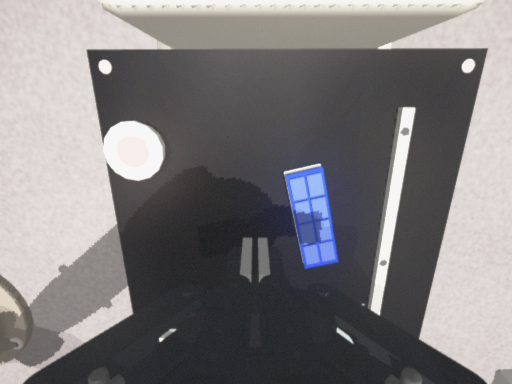

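Call:
apply_moves(
  series=[
    [[0,0,0.9],0],
    [[0,0,0.8],0],
    [[0,0.3,0],0],
    [[0,0.3,0],0],
    [[0,0.2,0],0],
    [[0,0.2,0],0],
    [[0,0.1,0],0],
  ],
)

```text
t: 5.85
tcp_pos: [0.5153, 0.1238, 0.1735]
tcp_rot: [0.0, 0.786, 0.618, 0.0]
force: [0.8, 0.3, -0.4]
opening: 0.0001
```

```bash
cat > fs.py <<'E'
from h import *
import sys
st()
p=shot('wrist',sys.argv[1]); im=p['image'].astype(int)
m=(im[...,2]>90)&(im[...,2]-im[...,0]>50)
n,l,s_,_=cv2.connectedComponentsWithStats(cv2.morphologyEx(m.astype(np.uint8),cv2.MORPH_CLOSE,np.ones((5,5))));k=1+np.argmax(s_[1:,4]);m=l==k
c=cv2.findContours(m.astype(np.uint8),0,1)[0][0][:,0].astype(float)
S=np.array([onplane(p,a,.181)[:2] for a in c])-C
S=S@np.stack([EX,EY],1)*1000
r=cv2.minAreaRect(S.astype(np.float32));print('slide rail-frame',np.round(r[0],1),np.round(r[1],1),round(r[2],2));print(np.round(cv2.boxPoints(r),1).tolist())
E
python3 fs.py w4
```

```text
t 5.85 tcp rail mm [-83.9 152.8] z 173.5 toolx ang err deg -0.06 F rail [ 0.72  0.5  -0.39]
slide rail-frame [-52.7 150.7] [26.7 76.6] 13.39
[[-74.5999984741211, 184.89999389648438], [-56.900001525878906, 110.4000015258789], [-30.899999618530273, 116.5999984741211], [-48.599998474121094, 191.10000610351562]]
```

View pics/w4.png

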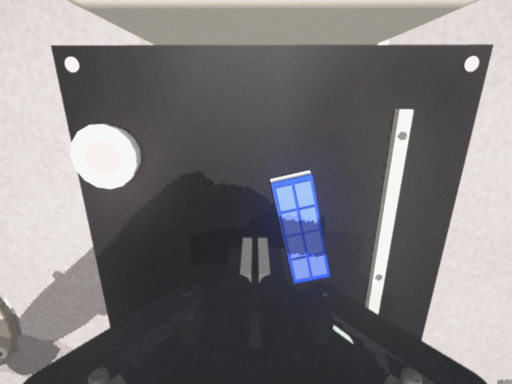

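Call:
apply_moves(
  series=[
    [[0,0.2,0],0],
    [[0,0.2,0],0],
    [[0,0.2,0],0],
    [[0,0.2,0],0],
    [[0,0.2,0],0],
    [[0,0.2,0],0],
    [[0,0.2,0],0],
    [[0,0.2,0],0],
  ],
)

```text
t: 6.7
tcp_pos: [0.5305, 0.12, 0.1733]
tcp_rot: [0.0, 0.786, 0.618, -0.0]
force: [-1.3, 0.3, 0.8]
opening: 0.0001
```

```bash
python3 fs.py w5
```

```text
t 6.7 tcp rail mm [-68.2 152.7] z 173.3 toolx ang err deg -0.07 F rail [-1.3  -0.03  0.84]
slide rail-frame [-52.6 150.8] [26.4 76.4] 13.35
[[-74.19999694824219, 184.89999389648438], [-56.599998474121094, 110.5999984741211], [-30.899999618530273, 116.5999984741211], [-48.599998474121094, 191.0]]
```

View pics/w5.png

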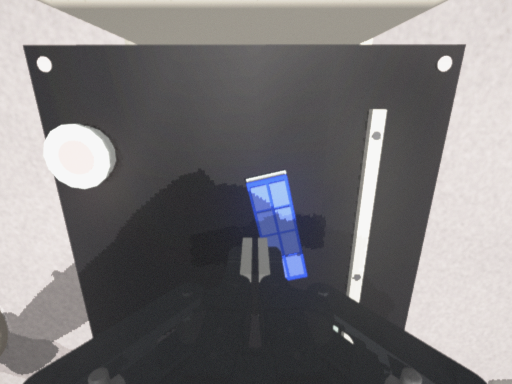

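```bash
python3 - <<'E'
from h import *
p=shot('wrist','w6');K=np.array(p['intrinsics']);Ti=np.linalg.inv(p['T_tool_cam'])
for z in [0,-.02,-.04,-.06]:
  for x in [-.011,0,.011]:
    for y in [-.014,0,.014]:
      c=Ti@[x,y,z,1];q=K@c[:3];print(z,x,y,np.round(q[:2]/q[2],0),round(c[2],3))
print(np.round(p['z_map'][200:300:6,230:285:4],3))
print(p['z_map'][320:330,256])
q=shot('side','s1');cv2.imwrite('pics/s1c.png',cv2.resize(cv2.cvtColor(q['image'],4)[60:260,100:340],None,fx=3,fy=3,interpolation=2))
E
```

```text
0 -0.011 -0.014 [234. 239.] 0.197
0 -0.011 0 [255. 239.] 0.197
0 -0.011 0.014 [275. 239.] 0.197
0 0 -0.014 [234. 225.] 0.193
0 0 0 [255. 225.] 0.193
0 0 0.014 [275. 225.] 0.193
0 0.011 -0.014 [234. 210.] 0.19
0 0.011 0 [255. 210.] 0.19
0 0.011 0.014 [276. 210.] 0.19
-0.02 -0.011 -0.014 [232. 254.] 0.178
-0.02 -0.011 0 [255. 254.] 0.178
-0.02 -0.011 0.014 [277. 254.] 0.178
-0.02 0 -0.014 [232. 239.] 0.174
-0.02 0 0 [255. 239.] 0.174
-0.02 0 0.014 [277. 239.] 0.174
-0.02 0.011 -0.014 [231. 222.] 0.171
-0.02 0.011 0 [255. 222.] 0.171
-0.02 0.011 0.014 [278. 222.] 0.171
-0.04 -0.011 -0.014 [230. 273.] 0.159
-0.04 -0.011 0 [255. 273.] 0.159
-0.04 -0.011 0.014 [280. 273.] 0.159
-0.04 0 -0.014 [229. 256.] 0.155
-0.04 0 0 [255. 256.] 0.155
-0.04 0 0.014 [280. 256.] 0.155
-0.04 0.011 -0.014 [228. 238.] 0.152
-0.04 0.011 0 [255. 238.] 0.152
-0.04 0.011 0.014 [281. 238.] 0.152
-0.06 -0.011 -0.014 [226. 297.] 0.14
-0.06 -0.011 0 [255. 297.] 0.14
-0.06 -0.011 0.014 [283. 297.] 0.14
-0.06 0 -0.014 [225. 278.] 0.136
-0.06 0 0 [255. 278.] 0.136
-0.06 0 0.014 [284. 278.] 0.136
-0.06 0.011 -0.014 [225
[... 1006 characters left out ...]
134 0.134 0.134 0.134 0.133 0.141 0.141
  0.141 0.193]
 [0.137 0.135 0.136 0.129 0.128 0.128 0.129 0.129 0.128 0.128 0.135 0.136
  0.137 0.136]
 [0.131 0.131 0.131 0.124 0.124 0.125 0.125 0.124 0.124 0.125 0.13  0.131
  0.131 0.131]
 [0.116 0.116 0.116 0.119 0.119 0.123 0.124 0.124 0.119 0.119 0.116 0.117
  0.117 0.12 ]
 [0.114 0.113 0.115 0.114 0.115 0.122 0.125 0.125 0.114 0.114 0.114 0.114
  0.114 0.115]
 [0.111 0.112 0.112 0.111 0.112 0.118 0.126 0.126 0.111 0.112 0.111 0.11
  0.111 0.111]
 [0.108 0.108 0.108 0.107 0.108 0.117 0.126 0.126 0.108 0.107 0.107 0.109
  0.108 0.108]]
[0.22369096 0.22433375 0.22247131 0.22406313 0.22424999 0.2255014
 0.22535008 0.22566508 0.22644956 0.22633368]
```

View pics/s1c.png

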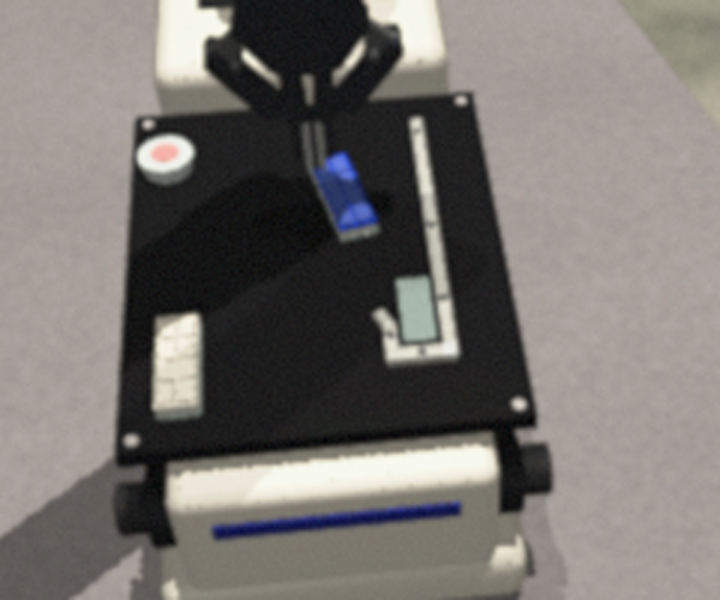

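```bash
python3 - <<'E'
from h import *
s=sense();q=shot('side','s2');K=np.array(q['intrinsics']);Ti=np.linalg.inv(q['T'])
for z in [0,-.02,-.04,-.06]:
  for x in [-.011,0.011]:
    w=R(s['tcp_rot'])@[x,0,z]+s['tcp_pos'];c=Ti@[*w,1];u=K@c[:3];u=u[:2]/u[2];print(z,x,u.round(1),((u-[100,60])*3).round(),round(c[2],3),q['z_map'][int(round(u[1])),int(round(u[0]))])
P=pcl(q);L=(P-s['tcp_pos'])@R(s['tcp_rot'])
m=(np.abs(L[...,1])<.02)&(np.abs(L[...,0])<.03)&(L[...,2]<.01)&(L[...,2]>-.08)
for a in L[m][::6]: print((a*1000).round(1).tolist(),end=' ')
E
```

```text
0 -0.011 [207.6 129.8] [323. 209.] 0.918 0.921098
0 0.011 [207.1 122.8] [321. 188.] 0.932 0.91836137
-0.02 -0.011 [206.8 122.2] [320. 187.] 0.903 0.9238549
-0.02 0.011 [206.2 115.2] [319. 166.] 0.917 0.8899658
-0.04 -0.011 [205.9 114.4] [318. 163.] 0.888 0.8880628
-0.04 0.011 [205.4 107.4] [316. 142.] 0.902 0.87660587
-0.06 -0.011 [205.  106.3] [315. 139.] 0.872 0.87459105
-0.06 0.011 [204.5  99.3] [313. 118.] 0.886 0.864022
[8.4, -3.8, -72.6] [-5.9, 15.5, -79.2] [-4.3, 13.4, -75.8] [-10.2, -7.6, -79.8] [-11.2, 3.7, -79.5] [-10.1, -15.4, -78.1] [-6.1, -4.2, -74.1] [-10.5, 7.3, -76.3] [-12.8, -9.9, -77.3] [-6.6, 1.3, -71.6] [-3.3, -14.3, -68.1] [-10.1, -2.6, -72.2] [-2.8, 8.7, -65.6] [-8.3, -6.7, -68.8] [-3.8, 4.7, -64.3] [-8.3, -10.8, -66.8] [-8.7, 0.7, -66.0] [-5.7, -15.0, -62.8] [-10.1, -3.3, -65.2] [-4.9, 8.2, -60.0] [-7.2, -7.4, -60.9] [-8.0, 4.1, -60.4] [-5.8, -11.6, -57.7] [-8.7, 0.1, -58.9] [-5.8, -15.7, -55.7] [-10.0, -4.0, -57.9] [-7.0, 7.6, -54.4] [-13.0, -7.9, -58.2] [-11.3, 3.6, -55.7] [-2.2, -10.5, -47.5] [-8.9, 1.4, -51.6] [-5.7, -14.5, -48.1] [-9.9, -2.7, -50.3] [-4.6,
[... 700 characters left out ...]
-8.8, 2.4] [-7.8, 3.8, -9.7] [-6.4, 15.9, -7.2] [5.8, -13.1, 2.8] [5.1, -0.8, 3.5] [-12.4, 11.7, -10.1] [0.9, -17.2, 0.9] [-0.3, -4.9, 1.1] [-15.1, 7.5, -10.2] [-14.9, 19.6, -8.8] [-3.3, -9.1, 0.8] [-13.5, 3.3, -6.7] [-14.5, 15.4, -6.2] [-6.5, -13.3, 0.3] [-5.2, -1.2, 2.7] [-19.3, 11.2, -8.2] [-9.7, -17.5, -0.2] [-9.2, -5.4, 1.5] [-20.2, 7.0, -6.7] [-21.1, 19.0, -6.2] [-12.7, -9.5, 0.7] [-12.1, 2.6, 2.5] [-24.9, 14.8, -7.4] [-13.9, -13.8, 1.9] [-13.2, -1.7, 3.8] [-29.9, 10.7, -9.5] [-17.6, -17.9, 0.9] [-17.7, -5.8, 2.1] [-22.8, 6.4, -1.1] [-17.1, -10.1, 4.8] [-20.9, 2.1, 2.9] [-25.7, -12.0, -0.3] [-24.5, -0.0, 2.1] [-24.4, -14.3, 3.3] [-28.2, -2.2, 1.3] [-29.4, -16.3, 1.3] [-29.9, -2.3, 2.4]
```

Call:
apply_moves(
  series=[
    [[0,-0.6,0],0],
    [[0,-0.7,0],0],
    [[0,-0.7,0],0],
    [[0,-0.6,0],0],
    [[0,0,0.1],0],
    [[0,0,0.1],0],
    [[0,0,0.1],0],
    [[0,0,0],0],
  ],
)

```text
t: 7.7
tcp_pos: [0.5052, 0.1259, 0.17]
tcp_rot: [-0.0, 0.786, 0.618, -0.0]
force: [-0.4, -0.0, -0.2]
opening: 0.0001
```

View pics/wrist0.png

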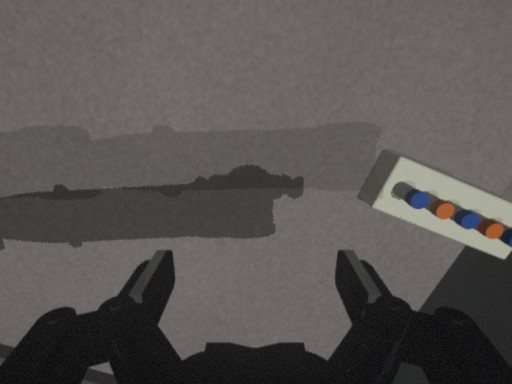

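```bash
python3 -c "
from h import *
st()"
```

```text
t 7.7 tcp rail mm [-94.2 152.4] z 170.0 toolx ang err deg -0.04 F rail [-0.36 -0.11 -0.22]
```

Call:
apply_moves(
  series=[
    [[0,0,0.1],0],
    [[0,0,0.1],0],
    [[0,0,0.1],0],
    [[0,0,0.1],0],
    [[0,0,0],0],
  ],
)

```text
t: 8.2
tcp_pos: [0.5049, 0.1261, 0.1661]
tcp_rot: [-0.0, 0.786, 0.618, -0.0]
force: [0.2, 0.1, -0.0]
opening: 0.0001
```

```bash
cat > fz.py <<'E'
from h import *
st()
s=sense();q=shot('side','s_'+str(round(s['t']*100)));P=pcl(q);L=(P-s['tcp_pos'])@R(s['tcp_rot'])
m=(np.abs(L[...,1])<.009)&(np.abs(L[...,0])<.016)&(L[...,2]>-.08)
z=np.sort(L[m][:,2]);w=np.sort(P[m][:,2])
print('world z of points round finger',np.histogram(w,bins=np.arange(.16,.26,.004))[0])
E
python3 fz.py
```

```text
t 8.2 tcp rail mm [-94.5 152.6] z 166.1 toolx ang err deg -0.07 F rail [ 0.13  0.15 -0.03]
world z of points round finger [ 0  1 67 22  0  0  0  0  0  1  3 12 15 14 16 14 15 16 15 24 11  8  0  0]
```

Call:
apply_moves(
  series=[
    [[0,0,0.3],0],
    [[0,0,0.3],0],
    [[0,0,0.3],0],
    [[0,0,0.3],0],
    [[0,0,0.3],0],
    [[0,0,0],0],
  ],
)

```text
t: 8.85
tcp_pos: [0.5047, 0.126, 0.1507]
tcp_rot: [-0.0, 0.786, 0.618, -0.001]
force: [0.0, 0.3, 0.1]
opening: 0.0001
```

```bash
python3 fz.py
```

```text
t 8.85 tcp rail mm [-94.7 152.4] z 150.7 toolx ang err deg -0.07 F rail [-0.05  0.33  0.13]
world z of points round finger [ 0  0 54 19  0  0  4  9 13 17 12 15 16 17 10 25  7 11  0  0  0  0  0  0]
```

Call:
apply_moves(
  series=[
    [[0,0,0.2],0],
    [[0,0,0.2],0],
    [[0,0,0.2],0],
    [[0,0,0.2],0],
    [[0,0,0.1],0],
    [[0,0,0],0],
  ],
)

```text
t: 9.5
tcp_pos: [0.5049, 0.1261, 0.1421]
tcp_rot: [-0.0, 0.786, 0.618, -0.0]
force: [0.6, 0.5, 0.3]
opening: 0.0002
```

```bash
python3 fz.py; python3 -c "
from h import *
shot('wrist','w7')"
```

```text
t 9.5 tcp rail mm [-94.5 152.5] z 142.1 toolx ang err deg -0.07 F rail [0.48 0.61 0.32]
world z of points round finger [ 0  0 43  8  6 10 13 17 15 14 14 15 15 19 12  8  0  0  0  0  0  0  0  0]
```

View pics/w7.png

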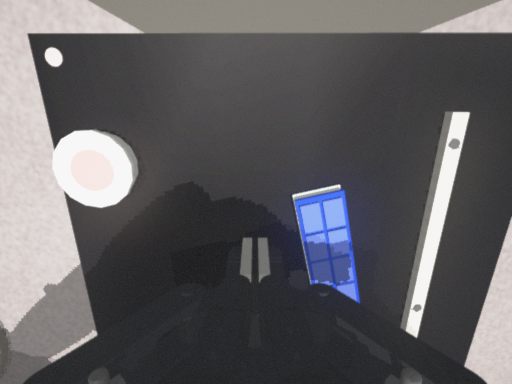

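Call:
apply_moves(
  series=[
    [[0,0,0.1],0],
    [[0,0.3,0],0],
    [[0,0.3,0],0],
    [[0,0.3,0],0],
    [[0,0.2,0],0],
    [[0,0.2,0],0],
    [[0,0.2,0],0],
    [[0,0.2,0],0],
    [[0,0.2,0],0],
  ],
)

```text
t: 10.5
tcp_pos: [0.5237, 0.1217, 0.1413]
tcp_rot: [0.0, 0.786, 0.618, -0.0]
force: [0.4, 0.4, -0.8]
opening: -0.0003
```

```bash
python3 fz.py; python3 fs.py w8
```

```text
t 10.5 tcp rail mm [-75.3 152.7] z 141.3 toolx ang err deg -0.08 F rail [ 0.28  0.5  -0.79]
world z of points round finger [ 0  0 38 15  5 11 11 15 12 13 16 16 13 23  7  5  0  0  0  0  0  0  0  0]
t 10.55 tcp rail mm [-74.8 152.6] z 141.3 toolx ang err deg -0.06 F rail [ 0.61 -0.22 -0.31]
slide rail-frame [-50.1 159.2] [26.2 58.6] 11.59
[[-68.9000015258789, 185.3000030517578], [-57.099998474121094, 127.9000015258789], [-31.399999618530273, 133.10000610351562], [-43.20000076293945, 190.5]]
```

View pics/w8.png

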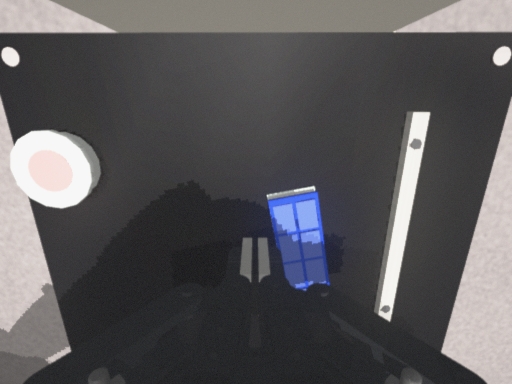

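Call:
apply_moves(
  series=[
    [[0,0.3,0],0],
    [[0,0.3,0],0],
    [[0,0.3,0],0],
    [[0,0.3,0],0],
    [[0,0.3,0],0],
    [[0,0.3,0],0],
    [[0,0.3,0],0],
    [[0,0.3,0],0],
  ],
)

```text
t: 11.4
tcp_pos: [0.5471, 0.1159, 0.1413]
tcp_rot: [0.0, 0.786, 0.618, -0.0]
force: [-0.2, -0.4, 0.3]
opening: 0.0001
```

```bash
python3 fs.py w9
```

```text
t 11.4 tcp rail mm [-51.1 152.7] z 141.3 toolx ang err deg -0.07 F rail [-0.14 -0.44  0.29]
slide rail-frame [-26.3 158. ] [26.1 55.5] 0.03
[[-39.400001525878906, 185.8000030517578], [-39.400001525878906, 130.1999969482422], [-13.199999809265137, 130.1999969482422], [-13.300000190734863, 185.8000030517578]]
```

View pics/w9.png

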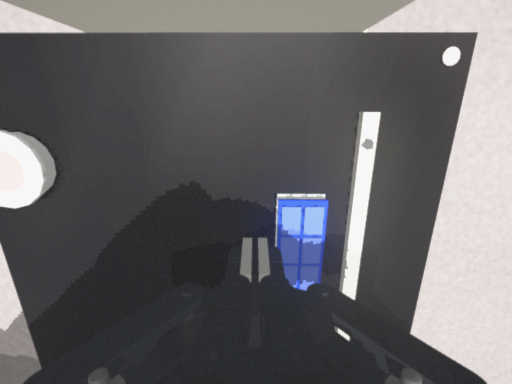

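Call:
apply_moves(
  series=[
    [[0,0.3,0],0],
    [[0,0.3,0],0],
    [[0,0.2,0],0],
    [[0,0.2,0],0],
    [[0,0.1,0],0],
    [[0,0.1,0],0],
    [[0,0,0],0],
  ],
)

```text
t: 12.15
tcp_pos: [0.5586, 0.1132, 0.1413]
tcp_rot: [0.0, 0.786, 0.618, -0.0]
force: [-0.1, 0.6, -0.5]
opening: -0.0002
```

```bash
python3 fs.py w10
```

```text
t 12.15 tcp rail mm [-39.3 152.7] z 141.3 toolx ang err deg -0.07 F rail [-0.27  0.55 -0.55]
slide rail-frame [-14.4 158.1] [55.5 25.9] 89.96
[[-27.399999618530273, 130.3000030517578], [-1.399999976158142, 130.3000030517578], [-1.399999976158142, 185.8000030517578], [-27.299999237060547, 185.8000030517578]]
```

Call:
apply_moves(
  series=[
    [[0,0.1,0],0],
    [[0,0.05,0],0],
    [[0,0,0],0],
  ],
)

```text
t: 12.5
tcp_pos: [0.5601, 0.1128, 0.1413]
tcp_rot: [0.0, 0.786, 0.618, 0.0]
force: [-0.4, -0.6, 0.3]
opening: -0.0002
```

```bash
python3 fs.py w11
```

```text
t 12.5 tcp rail mm [-37.8 152.7] z 141.3 toolx ang err deg -0.07 F rail [-0.23 -0.72  0.31]
slide rail-frame [-13.2 158. ] [55.5 25.6] 89.96
[[-26.100000381469727, 130.1999969482422], [-0.4000000059604645, 130.1999969482422], [-0.4000000059604645, 185.8000030517578], [-26.0, 185.8000030517578]]
```

Call:
apply_moves(
  series=[
    [[0,0.05,0],0],
    [[0,0,0],0],
    [[0,0,0],0],
  ],
)

```text
t: 12.85
tcp_pos: [0.5605, 0.1127, 0.1413]
tcp_rot: [0.0, 0.786, 0.618, 0.0]
force: [0.0, 0.2, -0.8]
opening: 0.0002
```

Call:
apply_moves(
  series=[
    [[0,0.03,0],0],
    [[0,0,0],0],
    [[0,0,0],0],
  ],
)

```text
t: 13.15
tcp_pos: [0.5608, 0.1126, 0.1413]
tcp_rot: [0.0, 0.786, 0.618, -0.0]
force: [0.8, -0.6, -0.0]
opening: -0.0003
```

```bash
python3 fs.py w12
```

```text
t 13.15 tcp rail mm [-37.  152.7] z 141.3 toolx ang err deg -0.07 F rail [ 0.89 -0.43 -0.04]
slide rail-frame [-12.5 158.1] [25.6 55.6] 0.23
[[-25.399999618530273, 185.8000030517578], [-25.200000762939453, 130.1999969482422], [0.4000000059604645, 130.3000030517578], [0.20000000298023224, 185.89999389648438]]
```

Slide rides flat with the fingertip; rail not felt yet. Small steps on.

Call:
apply_moves(
  series=[
    [[0,0.04,0],0],
    [[0,0,0],0],
    [[0,0,0],0],
  ],
)

```text
t: 13.5
tcp_pos: [0.5611, 0.1126, 0.1413]
tcp_rot: [-0.0, 0.786, 0.618, -0.0]
force: [-0.7, -0.7, 0.1]
opening: -0.0001
```

Call:
apply_moves(
  series=[
    [[0,0.04,0],0],
    [[0,0,0],0],
    [[0,0,0],0],
  ],
)

```text
t: 13.8
tcp_pos: [0.5611, 0.1126, 0.1412]
tcp_rot: [-0.0, 0.786, 0.618, -0.0]
force: [-2.1, 1.1, 0.5]
opening: 0.0002
```

```bash
python3 fs.py w13
```

```text
t 13.8 tcp rail mm [-36.7 152.7] z 141.2 toolx ang err deg -0.09 F rail [-2.32  0.58  0.52]
slide rail-frame [-12.4 158.1] [25.5 55.6] 0.33
[[-25.299999237060547, 185.89999389648438], [-25.0, 130.3000030517578], [0.5, 130.39999389648438], [0.20000000298023224, 186.0]]
```

View pics/w13.png

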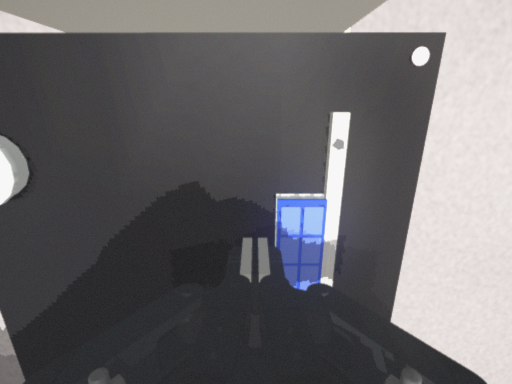

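Call:
apply_moves(
  series=[
    [[0,-0.3,0],0],
    [[0,-0.3,0],0],
    [[0.6,0,0],0],
    [[0.6,0,0],0],
    [[0,0.3,0],0],
    [[0,0.2,0],0],
    [[0,0.1,0],0],
    [[0,0.05,0],0],
    [[0,0,0],0],
    [[0,0,0],0],
  ],
)

```text
t: 14.85
tcp_pos: [0.5641, 0.1244, 0.1412]
tcp_rot: [-0.001, 0.786, 0.618, -0.0]
force: [-3.6, 1.3, 1.5]
opening: -0.0002
```

```bash
python3 fs.py w14
```

```text
t 14.85 tcp rail mm [-36.6 164.9] z 141.2 toolx ang err deg -0.1 F rail [-3.79  0.42  1.5 ]
slide rail-frame [-12.4 164.2] [25.5 43.2] 0.16
[[-25.299999237060547, 185.8000030517578], [-25.200000762939453, 142.60000610351562], [0.4000000059604645, 142.60000610351562], [0.30000001192092896, 185.89999389648438]]
```

Call:
apply_moves(
  series=[
    [[-0.1,0.02,0],0],
    [[-0.2,0,0],0],
    [[-0.2,0,0],0],
    [[-0.2,0,0],0],
    [[-0.2,0,0],0],
    [[-0.2,0,0],0],
  ],
)

```text
t: 15.5
tcp_pos: [0.5617, 0.1137, 0.1412]
tcp_rot: [-0.001, 0.786, 0.618, -0.0]
force: [-4.3, 3.5, 2.7]
opening: 0.0001
```

```bash
python3 fs.py w15
```

```text
t 15.5 tcp rail mm [-36.4 153.9] z 141.2 toolx ang err deg -0.1 F rail [-5.01  2.35  2.66]
slide rail-frame [-12.1 153.3] [25.3 43.5] 1.17
[[-25.200000762939453, 174.8000030517578], [-24.299999237060547, 131.1999969482422], [1.0, 131.8000030517578], [0.20000000298023224, 175.3000030517578]]
```

Call:
apply_moves(
  series=[
    [[-0.25,0,0],0],
    [[-0.25,0,0],0],
    [[-0.25,0,0],0],
    [[-0.25,0,0],0],
    [[-0.25,0,0],0],
    [[-0.25,0,0],0],
    [[-0.25,0,0],0],
    [[-0.25,0,0],0],
  ],
)

```text
t: 16.35
tcp_pos: [0.557, 0.0941, 0.1412]
tcp_rot: [-0.001, 0.786, 0.618, -0.0]
force: [-4.9, 2.2, 1.7]
opening: -0.0001
```

```bash
python3 fs.py w16
```

```text
t 16.35 tcp rail mm [-36.4 133.8] z 141.2 toolx ang err deg -0.09 F rail [-5.26  0.98  1.68]
slide rail-frame [-12.2 133.1] [25.4 43.4] 0.63
[[-25.100000381469727, 154.60000610351562], [-24.600000381469727, 111.30000305175781], [0.699999988079071, 111.5], [0.30000001192092896, 154.89999389648438]]
```

View pics/w16.png

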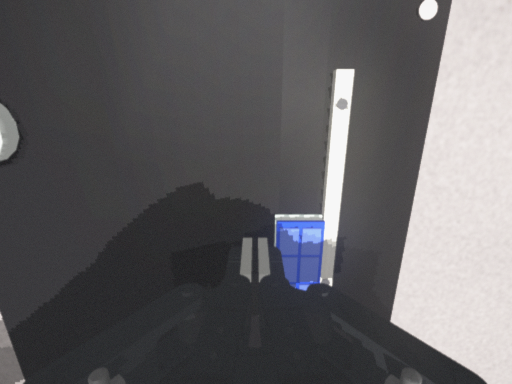

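Call:
apply_moves(
  series=[
    [[-0.3,0,0],0],
    [[-0.3,0,0],0],
    [[-0.3,0,0],0],
    [[-0.3,0,0],0],
    [[-0.3,0,0],0],
    [[-0.3,0,0],0],
    [[-0.3,0,0],0],
    [[-0.3,0,0],0],
    [[-0.3,0,0],0],
  ],
)

```text
t: 17.3
tcp_pos: [0.5506, 0.0677, 0.1412]
tcp_rot: [-0.001, 0.786, 0.618, -0.001]
force: [-4.4, 3.3, 1.7]
opening: 0.0
```

```bash
python3 fs.py w17
```

```text
t 17.3 tcp rail mm [-36.3 106.6] z 141.2 toolx ang err deg -0.09 F rail [-5.07  2.11  1.68]
slide rail-frame [-12. 106.] [25.4 43.5] 0.92
[[-25.100000381469727, 127.5], [-24.399999618530273, 84.0], [1.0, 84.4000015258789], [0.30000001192092896, 127.9000015258789]]
```

Call:
apply_moves(
  series=[
    [[-0.3,0,0],0],
    [[-0.3,0,0],0],
    [[-0.3,0,0],0],
    [[-0.3,0,0],0],
    [[-0.25,0,0],0],
    [[-0.25,0,0],0],
    [[-0.25,0,0],0],
    [[-0.25,0,0],0],
    [[-0.25,0,0],0],
  ],
)

```text
t: 18.25
tcp_pos: [0.5448, 0.0437, 0.1412]
tcp_rot: [-0.0, 0.786, 0.618, -0.001]
force: [-4.5, 2.6, 1.1]
opening: 0.0003
```

```bash
python3 fs.py w18; python3 - <<'E'
from h import *
q=shot('side','s4');cv2.imwrite('pics/s4c.png',cv2.resize(cv2.cvtColor(q['image'],4)[80:230,130:320],None,fx=4,fy=4,interpolation=2))
E
```

```text
t 18.25 tcp rail mm [-36.3  82. ] z 141.2 toolx ang err deg -0.08 F rail [-4.96  1.43  1.07]
slide rail-frame [-12.   81.3] [25.4 43.5] 0.91
[[-25.0, 102.80000305175781], [-24.299999237060547, 59.400001525878906], [1.100000023841858, 59.79999923706055], [0.4000000059604645, 103.19999694824219]]
```

View pics/s4c.png

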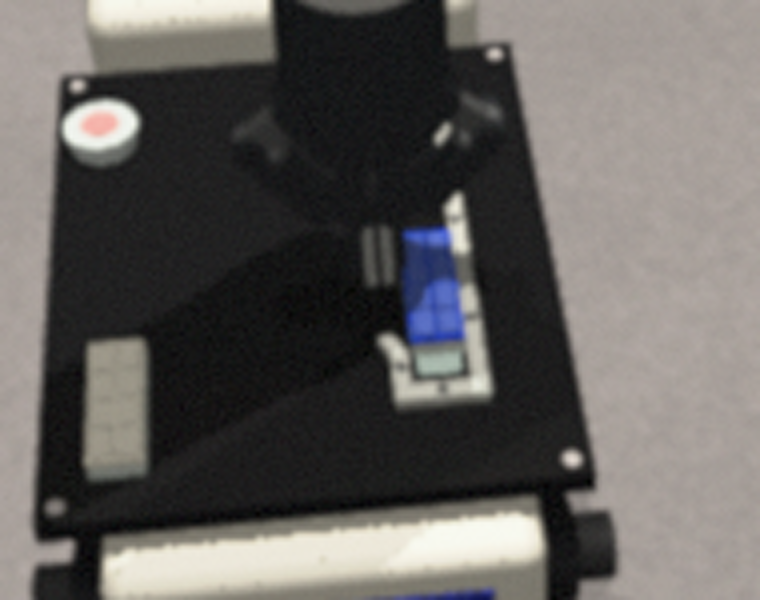

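Call:
apply_moves(
  series=[
    [[-0.25,0,0],0],
    [[-0.25,0,0],0],
    [[-0.25,0,0],0],
    [[-0.25,0,0],0],
    [[-0.25,0,0],0],
    [[-0.25,0,0],0],
    [[-0.25,0,0],0],
    [[-0.25,0,0],0],
    [[-0.2,0,0],0],
  ],
)

```text
t: 19.25
tcp_pos: [0.5395, 0.0221, 0.1411]
tcp_rot: [-0.0, 0.786, 0.618, -0.001]
force: [-3.3, 2.7, 1.6]
opening: -0.0002
```

```bash
python3 fs.py w19
```

```text
t 19.25 tcp rail mm [-36.2  59.7] z 141.1 toolx ang err deg -0.07 F rail [-3.83  1.86  1.61]
slide rail-frame [-12.   59.1] [25.3 43.5] 0.9
[[-25.0, 80.5999984741211], [-24.299999237060547, 37.20000076293945], [1.100000023841858, 37.599998474121094], [0.4000000059604645, 81.0]]
```

Call:
apply_moves(
  series=[
    [[-0.15,0,0],0],
    [[-0.15,0,0],0],
    [[-0.1,0,0],0],
    [[0,0,0],0],
  ],
)

```text
t: 19.7
tcp_pos: [0.5388, 0.0186, 0.1412]
tcp_rot: [-0.0, 0.786, 0.618, -0.0]
force: [-4.2, 3.4, 2.4]
opening: -0.0001
```

Call:
apply_moves(
  series=[
    [[-0.1,0,0],0],
    [[0,0,0],0],
  ],
)

```text
t: 19.9
tcp_pos: [0.5386, 0.0177, 0.1413]
tcp_rot: [-0.0, 0.786, 0.618, -0.0]
force: [-4.5, 2.5, 2.5]
opening: 0.0001
```

```bash
python3 fs.py w20
```

```text
t 19.9 tcp rail mm [-36.1  55.2] z 141.3 toolx ang err deg -0.08 F rail [-4.97  1.37  2.47]
slide rail-frame [-11.7  56.5] [25.3 47.6] 1.46
[[-25.0, 80.0], [-23.799999237060547, 32.400001525878906], [1.5, 33.099998474121094], [0.30000001192092896, 80.69999694824219]]
```

```bash
python3 - <<'E'
from h import *
q=shot('side','s5');cv2.imwrite('pics/s5c.png',cv2.resize(cv2.cvtColor(q['image'],4)[120:195,190:290],None,fx=8,fy=8,interpolation=2))
q=shot('top','t5');cv2.imwrite('pics/t5c.png',cv2.resize(cv2.cvtColor(q['image'],4)[150:230,160:260],None,fx=7,fy=7,interpolation=2))
E
```

```text
(no output)
```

View pics/s5c.png

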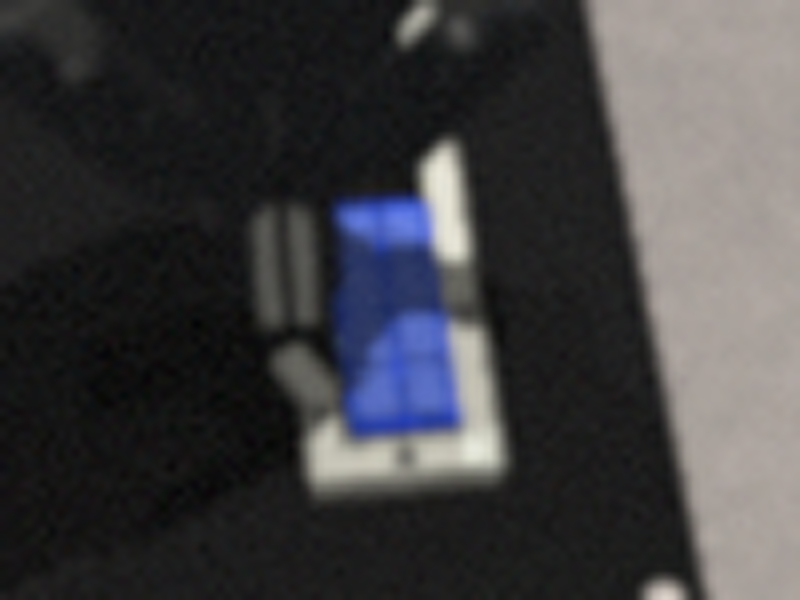

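View pics/w20.png

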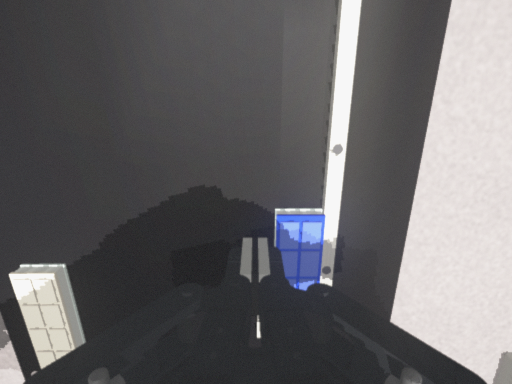

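Call:
apply_moves(
  series=[
    [[0,-0.2,0],0],
    [[0,-0.4,0],0],
    [[0,-0.5,0],0],
    [[0,0,-2],0],
    [[0,0,-3],0],
    [[-1,0,-3],0],
    [[-3,0,-2],0],
    [[-3,0,-1],0],
    [[-3,0,0],0],
    [[0,0,0],0],
  ],
)

```text
t: 21.05
tcp_pos: [0.5044, -0.0845, 0.2516]
tcp_rot: [0.002, 0.789, 0.614, -0.001]
force: [-0.4, -0.7, 0.4]
opening: 0.0002
```

```bash
python3 fs.py w21; python3 - <<'E'
from h import *
p=shot('wrist','w22')
for t in ['pocket_corner','jaw_end','slide_center']:
    for d in spot_point(t,p)[:1]:
        u=d['position'];w=onplane(p,u,.1755 if 'slide' in t else .17)[:2]-C;print(t,round(d['conf'],2),np.round(u,1),np.round([w@EX*1e3,w@EY*1e3],1))
im=cv2.cvtColor(p['image'],4);cv2.imwrite('pics/w22c.png',cv2.resize(im[60:260,190:390],None,fx=3,fy=3,interpolation=2))
E
```

```text
t 21.05 tcp rail mm [-45.1 -52.2] z 251.6 toolx ang err deg 0.54 F rail [-0.24 -0.76  0.35]
slide rail-frame [-12.2  41.2] [25.8 75.6] 0.08
[[-25.100000381469727, 79.0], [-25.0, 3.4000000953674316], [0.800000011920929, 3.5], [0.699999988079071, 79.0]]
pocket_corner 0.63 [306.6 132.9] [1.  2.5]
jaw_end 0.98 [274.5 108.5] [-28.   23.5]
```

View pics/w22.png

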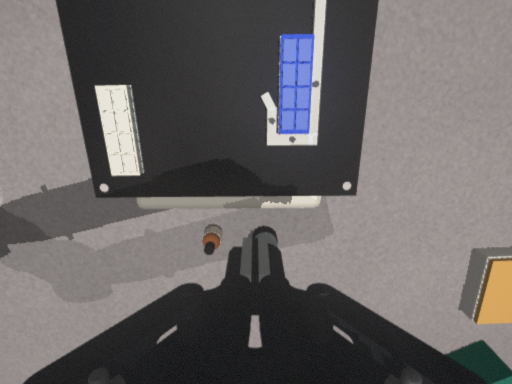

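View pics/w22c.png

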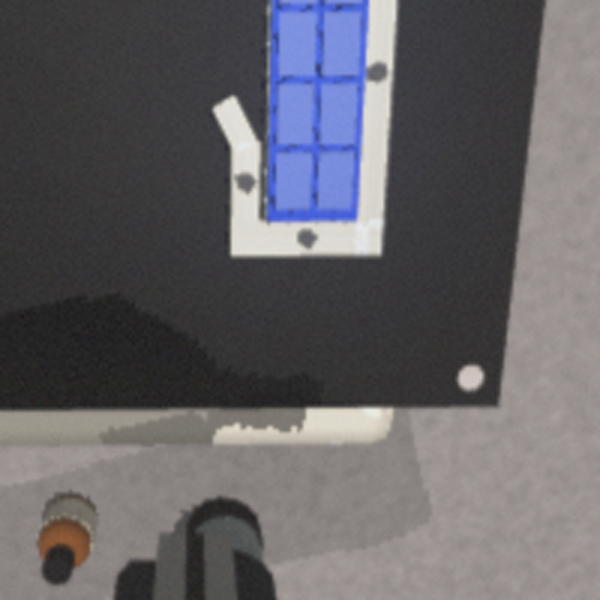

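```bash
python3 - <<'E'
from h import *
p=shot('wrist','w23');im=p['image'].astype(float)
def rf(u,z):
    w=onplane(p,u,z)[:2]-C;return np.array([w@EX,w@EY])*1e3
# columns through stop, rail-parallel: gradient rows
for u in [284,290,296,302]:
    col=im[115:160,u];g=col.mean(-1);bl=col[:,2]-col[:,0]
    e=np.argmin(np.diff(g[20:]))+20;b=np.argmin(np.diff(bl))
    print(u,'lid end',rf((u,115+b+.5),.181).round(1),'stop outer',rf((u,115+e+.5),.176).round(1),rf((u,115+e+.5),.170).round(1))
for v in [70,80,100,110]:
    row=im[v,280:345];g=row.mean(-1);bl=row[:,2]-row[:,0]
    b=np.argmin(np.diff(bl));e=np.argmin(np.diff(g[b+3:]))+b+3
    print(v,'lid edge',rf((280+b+.5,v),.181).round(1),'rail outer',rf((280+e+.5,v),.176).round(1))
E
```

```text
284 lid end [-21.4   3.3] stop outer [-20.5  -7.2] [-19.9  -8.3]
290 lid end [-16.2   3.3] stop outer [-15.2  -7.2] [-14.4  -8.3]
296 lid end [-11.1   3.3] stop outer [-9.9 -7.1] [-9.  -8.2]
302 lid end [-5.9  3.3] stop outer [-4.5 -7.1] [-3.5 -8.2]
70 lid edge [ 0.8 59.1] rail outer [ 9.1 59.6]
80 lid edge [ 0.6 51.7] rail outer [ 8.9 52. ]
100 lid edge [ 0.8 36.4] rail outer [ 9.3 36.4]
110 lid edge [ 0.5 28.5] rail outer [ 9.1 28.4]
```

```bash
python3 -c "
from h import *
st();print(close_job())"
```

```text
t 21.35 tcp rail mm [-46.5 -43.3] z 251.3 toolx ang err deg -0.22 F rail [ 0.3  -0.02 -0.12]
the job is handed in; nothing more can be done
None
```

The blue-lidded slide is in the corner pocket, resting against the rail and the end stop as far as the camera can resolve. I handed the job in at 21.35 s with the arm clear of everything.

**What I did:** With the gripper shut, I pushed the slide's long side until it lay flat along the rail, feeling about 2 N at contact. I moved the fingertip 12 mm along its side and dragged it down the rail, holding it against the rail with about 5 N. Near the end the fingertip slid on along the slide about 4 mm while the slide stayed put, which I took as the slide meeting the stop. I then backed off and raised the arm.

**Last checks:**
- **Fit:** the last wrist picture shows the slide parallel to the rail within 0.1° and inside the jaw. The lid edge is 8.1–8.6 mm from the rail's outer edge (rail 8 mm thick). The lid end is 10.4 mm from the stop's outer edge (stop 10 mm thick). The 0.4 mm or so left over is within one pixel (about 0.75 mm), so this agrees with contact but does not prove it. I did not add a push on the end of the slide to confirm it.
- **Other objects:** in the pictures the spare slide and the dish looked undisturbed, and the arm never came near the oil bottle or the can. I did not measure their positions at the end.

**What disagreed:**
- **Finger length:** the shut fingers really end about 35 mm short of the stated TCP. My first pass moved above the slide without touching it, so I lowered further in small steps while watching the force.
- **Pocket corner:** the network's first reading was about 3 mm off along the rail, so I judged the final fit from the picture edges instead.

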